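# Feel for the loaded capsule and present it over the canister

## Robot

A 7-joint arm with a two-finger parallel gripper is mounted at the origin on the work surface. World frame = base frame: x ahead of the robot, y to its left, z up, the work surface at z = 0. Lengths are in mm, angles in rad, forces in N, time in s.
With the tool pointing down it reaches from about 400 to 875 mm from the base axis. Payload 19.3 kg.
Tool frame: the origin (TCP) lies at the very end of the fingers, on their centre line; the grasp point (between the pads) lies 19 mm behind it (grip_point_offset is the z of the grasp point in the tool frame, in mm); z points along the fingers, y is the line along which they close (so a half turn about z gives the same grasp; the last joint's range is limited). The gripper opens to 85 mm and grips with 20 to 120 N. Pads are 22 mm wide; open, the fingers measure 114 mm over their backs; the gripper's body (76 mm by 85 mm) begins 54 mm behind the grasp point. The pads swing forward as they close: fully open they stand 13 mm farther back than shut.
Start: joints at [1.256, 0.521, -0.036, 1.599, 0.021, 1.021, -0.113], TCP at [151.448, -606.365, 231.291] pointing down, gripper open.
Joint ranges: [-2.91, 2.91], [-0.3, 2.13], [-1.5, 1.42], [0.17, 2.43], [-1.26, 4.41], [0.16, 1.93], [-2.52, 2.52]. Speed limits (rad/s): [1.89, 1.89, 2.39, 2.39, 3.01, 3.01, 3.01].

## Interface

Orientations are given as a 3x3 rotation matrix whose columns are the frame's x, y, z axes.
In Python, from workcell import movep, movel, goto_joints, open_gripper, clamp, wait, inverse_kinematics, read_state, camera, PlanningError, finish_job, grip_point_offset gives the robot as it stands. Calls block until the motion is done:
- movep(position, orientation): joint-space move of the TCP to a pose.
- movel(position, frame=None, max_speed=150, guard=None): straight line of the TCP; frame=None keeps the orientation; max_speed is the mean speed in mm/s. With guard (N) it stops when the force on the tool has changed by that much, and returns True; else False.
- goto_joints(angles): joint-space move.
- open_gripper() and clamp(): open the fingers fully, or close them until they stop; the grip force is fixed at half the most.
- wait(seconds).
- inverse_kinematics(position, orientation): joint angles nearest the present ones, or None.
- read_state(): the state.
- camera(name): name is "scene" or "top" or "wrist"; returns a dict with "image" (480x640x3 uint8, blue, green, red), "range_z" (480x640 float32, mm along the optical axis (not along the pixel's ray), 0 where there is no reading), "fx", "fy", "cx", "cy" (pixels), "cam_to_world" (4x4, takes a point from camera to world coordinates). Camera axes: x right, y up, looking along -z (the intrinsics and any distortion apply to the point x, -y, -z); pixel columns grow to the right and rows downward; lengths in mm; the calibration is good to about 2 mm. A picture is of the moment at which its call begins.
A pose or a line that the arm cannot do raises PlanningError and nothing moves.
- finish_job(): hands the job in; it is judged then, once.
The state is a dict: "time": time; "qpos": joint angles; "qvel": joint speeds; "joint_efforts": joint torques, N m; "eef_pos": TCP position; "tool_rot": TCP orientation; "ft_force": force on the tool from outside, world axes, zero at the start; "torque": the same for the moment, N m; "finger_gap": finger opening in mm; "gripper_force": force on a finger pad.
Only numpy, scipy, OpenCV 4.12 (cv2) and the standard library are available. Lean on these libraries where they do the work, as an engineer would, in place of code of your own. Each camera call takes 0.05 s, during which the arm holds its last target. There are 200 camera calls.

## Task

The two capsules on the white pad look the same, but one is loaded and clearly heavier, which only lifting them tells. Stand the lighter one upright and centred on top of the narrow post and let go of it; then finish holding the heavier one still and upright in the gripper, centred a few centimetres above the rim of the open canister, without lowering it in or letting go. Do not knock a capsule over, and leave the other things on the bench alone.

Things in the scene. Friction and masses are not known exactly. Their poses are not given: they have to be found in the camera images.
- capsule_1: one of two like closed aluminium cylinders: 40 mm diameter, 72 mm high, plus a steel boss on top (18 mm diameter, 6 mm high; 78 mm in all), standing on the pad. Either may be the heavier. Origin: centre of the underside, z up its axis. Weighs 0.15 to 0.6 kg; the two differ by at least 0.15 kg; contents have about 1 mm of play. Grip it round the cylinder with about 25 N.
- capsule_2: one of two like closed aluminium cylinders: 40 mm diameter, 72 mm high, plus a steel boss on top (18 mm diameter, 6 mm high; 78 mm in all), standing on the pad. Either may be the heavier. Origin: centre of the underside, z up its axis. Weighs 0.15 to 0.6 kg; the two differ by at least 0.15 kg; contents have about 1 mm of play. Grip it round the cylinder with about 25 N.
- pad: white plastic pad, 150 mm (x) by 200 mm (y), 4 mm thick, fixed to the bench; origin: centre of its underside, on the bench. The capsules stand on it, about 110 mm apart along its y axis.
- post: fixed post, 80 mm high: round dark base (64 mm diameter, 10 mm high), 16 mm thick stem, and a flat round head of 26 mm diameter, narrower than a capsule. Origin: centre of the base's underside, z up.
- post_top (a point): centre of the flat top of the post's head, 80 mm above the bench
- canister: fixed open aluminium canister, 110 mm outer and 102 mm inner diameter, 92 mm high, eight lugs round its rim reaching to a 140 mm diameter. Origin: centre of its underside, z up.
- canister_mouth (a point): centre of the canister's mouth, level with its rim, 92 mm above the bench; z up
- spray_bottle: white spray bottle, 76 mm diameter, 190 mm high, standing beside the work, on the robot's left. Origin: centre of the underside. It only stands by.
- flange_ring: flat steel flange ring, 110 mm diameter, 14 mm high, lying at the far side of the work. Origin: centre of the underside. It only stands by.
- screwdriver: screwdriver with a red handle, lying at the far side of the work. It only stands by.
- sensor_ball: round steel sensor housing with a copper band, 55 mm diameter, 56 mm high, at the far side of the work. Origin: centre of the underside. It only stands by.
There are look-alikes about, which are no part of the job. Leave any blue look-alike of the capsule_2 alone.

How it is judged (in metres and radians):
On the way:
1. the lighter capsule stands free on the post, let go, upright, at rest (((distance between capsule_1 and post_top below 0.01 m and angle between capsule_1's own z axis and vertical below 0.12 rad and contact force between capsule_1 and post between 1 and 3 N and contact force between capsule_1 and the fingers below 0.1 N and linear speed of capsule_1 below 0.02 m/s) or (distance between capsule_2 and post_top below 0.01 m and angle between capsule_2's own z axis and vertical below 0.12 rad and contact force between capsule_2 and post between 1 and 3 N and contact force between capsule_2 and the fingers below 0.1 N and linear speed of capsule_2 below 0.02 m/s))), for 0.2 s.
At the end, for the whole second after the job is handed in: The lighter capsule (under 3 N on the post) stands free and still on the post, underside within 10 mm of its top's centre, tilt under 0.12 rad. The other is gripped, still, tilt under 0.15 rad, within 25 mm of the canister's axis, underside 15 to 100 mm above the rim, not touching the canister (((distance between capsule_1 and post_top below 0.01 m and angle between capsule_1's own z axis and vertical below 0.12 rad and contact force between capsule_1 and post between 1 and 3 N and contact force between capsule_1 and the fingers below 0.1 N and linear speed of each of capsule_1, capsule_2 below 0.02 m/s and horizontal distance between capsule_2 and canister_mouth below 0.025 m and z of capsule_2 in the frame of canister_mouth between 0.015 and 0.1 m and angle between capsule_2's own z axis and vertical below 0.15 rad and contact force between capsule_2 and the fingers above 1 N and contact force between capsule_2 and canister below 0.1 N) or (distance between capsule_2 and post_top below 0.01 m and angle between capsule_2's own z axis and vertical below 0.12 rad and contact force between capsule_2 and post between 1 and 3 N and contact force between capsule_2 and the fingers below 0.1 N and linear speed of each of capsule_2, capsule_1 below 0.02 m/s and horizontal distance between capsule_1 and canister_mouth below 0.025 m and z of capsule_1 in the frame of canister_mouth between 0.015 and 0.1 m and angle between capsule_1's own z axis and vertical below 0.15 rad and contact force between capsule_1 and the fingers above 1 N and contact force between capsule_1 and canister below 0.1 N))); the arm keeps its last pose, push and grip.
It fails at once if a bystander was moved by more than 20 mm (distance of any of spray_bottle, flange_ring, screwdriver, sensor_ball from where it was at the start of the episode above 0.02 m).
It fails at once if a capsule was knocked over (angle between any of capsule_1, capsule_2's own z axis and vertical above 0.7 rad).
It also fails if it takes over 72 s, if anything falls off the work surface, if the arm or the gripper's body presses on something with over 40 N, if the wrist force passes 120 N, or if a joint passes its speed limit or range.

## Working session

There is one attempt and no reset: what is moved stays moved. The work goes in short steps, each a Python script; the robot and the scene stay as the last script left them, time stands still between calls to the robot, and variables do not carry over. Pictures are saved under pics/ and viewed, at most 10 in all, crops included, and the job is handed in when it is done.

```bash
mkdir -p pics; ls; python3 - <<'E'
from workcell import *
import cv2,numpy as np
for n in("top","scene"):
    c=camera(n); cv2.imwrite(f"pics/{n}0.png",c["image"]); np.savez(f"{n}0.npz",**c)
    print(n,c["fx"],c["fy"],c["cx"],c["cy"],np.round(c["cam_to_world"],3).tolist(),[k for k in c])
s=read_state();print(s["time"],s["ft_force"],s["tool_rot"],grip_point_offset)
E
```

```text
pics
top 444.99955598994046 444.99955598994046 314.8423909675862 242.1017603534384 [[0.005, 0.992, -0.123, 493.247], [-0.999, 0.009, 0.032, 119.718], [0.032, 0.122, 0.992, 982.001], [0.0, 0.0, 0.0, 1.0]] ['image', 'range_z', 'fx', 'fy', 'cx', 'cy', 'cam_to_world']
scene 541.0090812346784 541.0090812346784 321.3333122524842 242.86299862741492 [[0.051, -0.779, 0.625, 1320.882], [0.999, 0.036, -0.037, 45.305], [0.006, 0.626, 0.78, 991.45], [0.0, 0.0, 0.0, 1.0]] ['image', 'range_z', 'fx', 'fy', 'cx', 'cy', 'cam_to_world']
0.1 [0.47641533 0.92285693 0.84829652] [[ 9.70185034e-01  2.42365188e-01 -3.40766420e-04]
 [ 2.42365409e-01 -9.70184549e-01  9.74614399e-04]
 [-9.43937132e-05 -1.02814630e-03 -9.99999467e-01]] -18.700000000000003
```

View pics/top0.png

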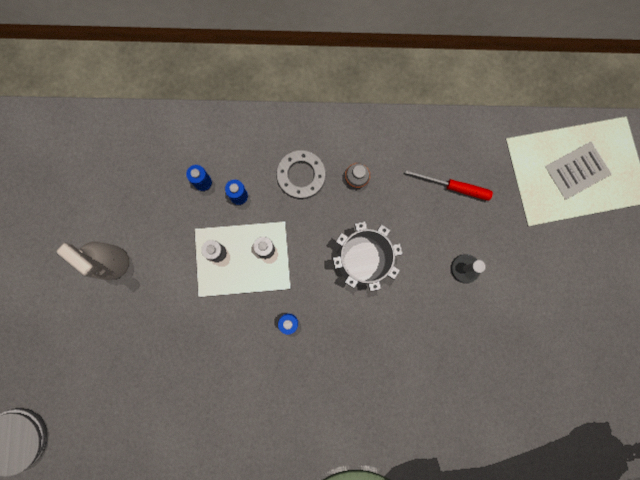

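View pics/scene0.png

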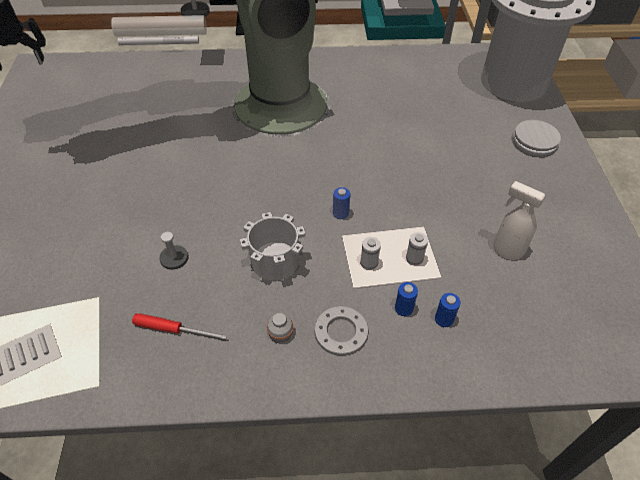

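Candidates, in top-image pixels: grey capsules on the pad at (213,250) and (263,246). Blue look-alikes stand at (199,177), (236,191) and (288,324). The sensor ball (357,175) and post head (479,266) are other round grey things. By the description the two grey ones on the pad are the capsules. The post is at (470,268) and the canister at (368,257).

```bash
cat > h.py <<'E'
import numpy as np,cv2
def ray(c,u,v):
    T=np.array(c["cam_to_world"]);d=np.stack([(np.asarray(u,float)-c["cx"])/c["fx"],-(np.asarray(v,float)-c["cy"])/c["fy"],-np.ones(np.shape(u))],-1)
    return T[:3,3],d@T[:3,:3].T
def plane(c,u,v,z):
    o,d=ray(c,u,v); return o+d*((z-o[2])/d[...,2])[...,None]
def cloud(c):
    v,u=np.mgrid[0:480,0:640];o,d=ray(c,u,v);return o+d*c["range_z"][...,None]
def top(c,xy,r,zlo,zhi):
    "points of the cloud near xy within the height band"
    P=cloud(c);m=(np.hypot(P[...,0]-xy[0],P[...,1]-xy[1])<r)&(P[...,2]>zlo)&(P[...,2]<zhi)
    return P[m],m
E
python3 - <<'E'
from h import *
for n,px in(("top",dict(A=(213,250),B=(263,246),post=(479,266),can=(368,257))),("scene",dict(A=(418,238),B=(371,242),post=(167,237),can=(273,240)))):
    c=dict(np.load(n+"0.npz"))
    for k,(u,v) in px.items():
        z=dict(post=80,can=92).get(k,82)
        p=plane(c,np.array(u),np.array(v),z)
        lo,hi,r={'post':(72,90,30),'can':(86,100,85)}.get(k,(70,92,32))
        Q,m=top(c,p,r,lo,hi); vv,uu=np.nonzero(m)
        (ec,er)=cv2.minEnclosingCircle(Q[:,:2].astype(np.float32))
        print(n,k,"click",p.round(),"n",len(Q),"mean",Q.mean(0).round(1),"circ",np.round(ec,1),round(er,1))
    u0=np.array(px['A']);
    crop=c["image"][150:340,140:500] if n=="top" else c["image"][180:290,140:460]
    if n=="top": cv2.imwrite("pics/crop.png",cv2.resize(crop,None,fx=2.2,fy=2.2,interpolation=2))
    hsv=cv2.cvtColor(c["image"],cv2.COLOR_BGR2HSV)
    m=((hsv[...,2]>180)&(hsv[...,1]<60)).astype(np.uint8)
    for q in cv2.findContours(m,0,2)[0]:
        if cv2.contourArea(q)>2000:
            b=cv2.minAreaRect(q);w=plane(c,*cv2.boxPoints(b).T,4);print("white",np.round(b[0]),w[:,:2].round().tolist())
E
```

```text
top A click [586. 297.  82.] n 305 mean [587.6 302.6  77.2] circ [588.  303.2] 19.9
top B click [595. 196.  82.] n 299 mean [595.4 197.8  77.1] circ [595.8 198.1] 19.9
top post click [ 558. -247.   80.] n 136 mean [ 557.6 -244.5   79.6] circ [ 558.  -245.2] 13.5
top can click [574. -16.  92.] n 1017 mean [575.4 -14.1  90.5] circ [576.4 -14.7] 70.4
white [241. 259.] [[641.0, 358.0], [659.0, 157.0], [510.0, 143.0], [494.0, 341.0]]
white [577. 170.] [[861.0, -354.0], [924.0, -651.0], [713.0, -673.0], [654.0, -383.0]]
scene A click [589. 299.  82.] n 239 mean [590.3 300.4  78.3] circ [586.9 301.4] 21.7
scene B click [595. 196.  82.] n 237 mean [598.  195.9  78.4] circ [595.8 197.3] 21.9
scene post click [ 559. -246.   80.] n 103 mean [ 558.6 -246.1   81.3] circ [ 557.1 -246.5] 14.0
scene can click [588. -15.  92.] n 917 mean [579.5 -16.1  91.9] circ [576.1 -15.1] 71.9
white [ 49. 352.] [[703.0, -626.0], [656.0, -398.0], [861.0, -322.0], [897.0, -529.0]]
white [391. 256.] [[509.0, 142.0], [487.0, 368.0], [641.0, 352.0], [659.0, 144.0]]
```

View pics/crop.png

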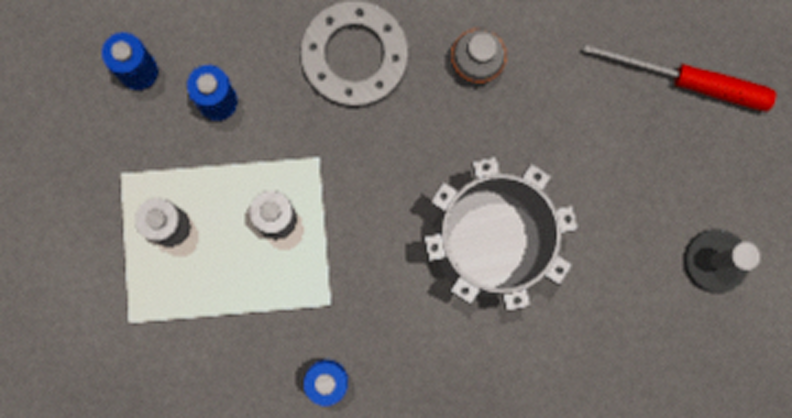

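The crop confirms it: two bare aluminium capsules with bosses on the white pad. The blue ones stand off it. Heights and radii match (77 mm tops, r≈20; post r≈13; canister lugs r≈70). Now I check IK and hover.

```bash
cat >> h.py <<'E'
A=np.array([587.7,302.3]);B=np.array([595.8,197.7]);POST=np.array([557.7,-245.8]);CAN=np.array([576.3,-15.])
def R(yaw): # tool y axis at angle yaw from world x, tool down
    y=np.array([np.cos(yaw),np.sin(yaw),0]);z=np.array([0,0,-1.]);return np.stack([np.cross(y,z),y,z],1)
E
python3 - <<'E'
from workcell import *
from h import *
for d in (-180,-135,-90,-45,0,45,90,135):
    print(d,[None if (q:=inverse_kinematics([*p,z],R(np.radians(d)))) is None else np.round(q,2)[[0,2,4,6]].tolist() for p,z in((A,25),(B,230),(POST,101),(CAN,165))])
E
```

```text
-180 [[0.12, -1.28, 1.21, 1.78], [0.31, -1.28, 0.82, 2.09], [0.06, 0.38, -0.36, -2.51], [-0.7, 0.99, -0.77, -2.52]]
-135 [[-0.92, 0.59, -0.69, -2.37], [-0.91, 0.8, -0.52, -2.32], [0.24, 0.11, -0.1, -1.95], [-0.02, -0.08, 0.06, -2.48]]
-90 [[-0.34, -0.35, 0.38, -2.44], [0.01, -0.65, 0.39, -2.3], [0.38, -0.09, 0.08, -1.32], [0.14, -0.3, 0.2, -1.83]]
-45 [[-0.24, -0.51, 0.55, -1.77], [0.16, -0.92, 0.57, -1.65], [0.49, -0.26, 0.23, -0.66], [0.24, -0.45, 0.3, -1.13]]
0 [[-0.14, -0.69, 0.72, -1.1], [0.22, -1.05, 0.65, -0.93], [0.6, -0.42, 0.37, 0.01], [0.35, -0.61, 0.41, -0.44]]
45 [[-0.15, -0.67, 0.7, -0.31], [0.24, -1.08, 0.68, -0.16], [0.71, -0.58, 0.5, 0.69], [0.45, -0.77, 0.52, 0.25]]
90 [[-0.14, -0.7, 0.72, 0.46], [0.28, -1.19, 0.76, 0.56], [0.79, -0.71, 0.61, 1.39], [0.5, -0.85, 0.58, 1.0]]
135 [[0.05, -1.08, 1.05, 1.06], [0.31, -1.28, 0.82, 1.31], [1.06, -1.28, 1.05, 1.88], [0.71, -1.28, 0.89, 1.54]]
```

```bash
python3 - <<'E'
from workcell import *
from h import *
movep([*((A+B)/2-[60,0]),330],R(0))
s=read_state();print(s["time"],s["eef_pos"],s["ft_force"])
c=camera("wrist");np.savez("w1.npz",**c);cv2.imwrite("pics/w1.png",c["image"])
for k,p in(("A",A),("B",B)):
    Q,m=top(c,p,32,70,92)
    if len(Q): print(k,len(Q),Q.mean(0).round(1),cv2.minEnclosingCircle(Q[:,:2].astype(np.float32)))
E
```

```text
3.3917 [532.09519878 249.32531526 329.86486781] [-0.32318711 -0.59331321  0.35498372]
A 1566 [589.7 303.3  78.8] ((590.1630859375, 303.0145568847656), 19.91179847717285)
B 1299 [597.4 199.4  78.6] ((598.0294189453125, 198.2346954345703), 20.19200897216797)
```

View pics/w1.png

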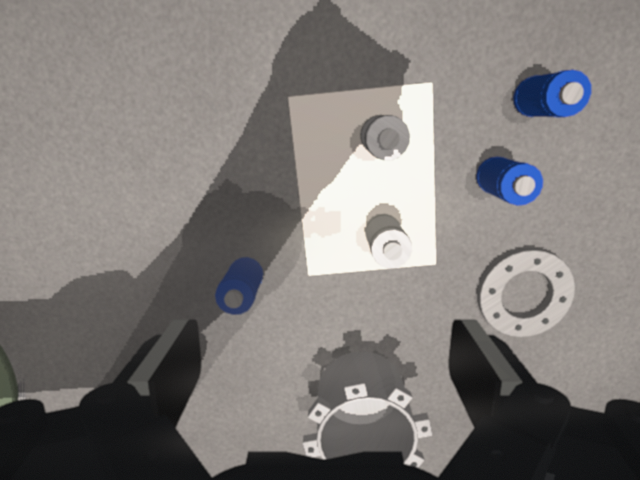

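The wrist view shows both capsules, at (386,137) and (391,246), agreeing within 2 mm. I'll pick B first and weigh it.

```bash
sed -i 's/^A=.*B=np.array(\[595.8,197.7\])/A=np.array([588.5,302.8]);B=np.array([596.5,198.0])/' h.py; cat >> h.py <<'E'
from workcell import *
def fz():
    F=[]
    for _ in range(12): wait(0.03);F.append(read_state()["ft_force"])
    return np.mean(F,0)
def pick_weigh(p,zlift=120):
    movep([*p,180],R(0)); movel([*p,zlift],max_speed=150); f0=fz()
    g=movel([*p,25],max_speed=100,guard=15); print("guard",g)
    clamp(); s=read_state(); print("gap",s["finger_gap"],"gf",s["gripper_force"])
    movel([*p,zlift],max_speed=80); wait(.3); f1=fz()
    s=read_state(); print("t",s["time"],"f0",f0.round(2),"f1",f1.round(2),"dF",(f1-f0).round(2),"gap",s["finger_gap"],s["gripper_force"],s["eef_pos"].round(1))
E
grep ^A= h.py; python3 -c "
from h import *
pick_weigh(B)"
```

```text
A=np.array([588.5,302.8]);B=np.array([596.5,198.0]);POST=np.array([557.7,-245.8]);CAN=np.array([576.3,-15.])
guard False
gap 38.465627285401936 gf 60.08910753764212
t 8.75 f0 [0.15 0.13 0.04] f1 [-0.07  0.07 -4.1 ] dF [-0.21 -0.05 -4.14] gap 38.633260624981425 60.621204329654574 [596.5 198.  120. ]
```

B weighs 4.1 N, so it is the heavier one. I'll set it back and take A.

```bash
python3 -c "
from h import *
movel([*B,30],max_speed=100); print('touch',movel([*B,23.5],max_speed=15,guard=3),read_state()['eef_pos'].round(1))
open_gripper(); movel([*B,120],max_speed=120)
pick_weigh(A)
c=camera('top');np.savez('t2.npz',**c);cv2.imwrite('pics/t2.png',c['image'])
Q,m=top(c,B,32,70,92);print('B now',len(Q),Q.mean(0).round(1),cv2.minEnclosingCircle(Q[:,:2].astype(np.float32)))
"
```

```text
touch True [596.8 198.   25.5]
guard False
gap 39.0233797801279 gf 60.10537527501583
t 16.7667 f0 [-0.18 -0.29 -0.13] f1 [-0.37  0.15 -2.02] dF [-0.19  0.44 -1.9 ] gap 39.52289384355551 60.42085334658623 [588.5 302.8 120. ]
B now 0 [nan nan nan] ((0.0, 0.0), 0.0)<string>:7: RuntimeWarning: Mean of empty slice.
  ret = um.true_divide(
```

A is the lighter at 1.9 N. Carrying it over the post and checking both B and the held capsule's centre.

```bash
python3 -c "
from h import *
movel([*A,200],max_speed=150); movep([*POST,200],R(0)); movel([*POST,125])
print(read_state()['time'],read_state()['finger_gap'])
im=[]
for n in('top','scene','wrist'):
    c=camera(n);np.savez(n+'3.npz',**c);im.append(c['image'])
    Q,m=top(c,B,32,70,92)
    if len(Q):print(n,'B now',len(Q),Q.mean(0).round(1),cv2.minEnclosingCircle(Q[:,:2].astype(np.float32)))
s=im[1][140:320,80:480];cv2.imwrite('pics/m3.png',np.vstack([cv2.resize(s,(640,288)),cv2.resize(im[2],(640,480))[190:]]))
"
```

```text
20.1333 39.31969789832526
top B now 296 [594.6 197.9  77.2] ((595.1748046875, 197.91107177734375), 19.78687286376953)
scene B now 238 [597.5 195.9  78.6] ((594.8671875, 196.05438232421875), 21.19564437866211)
```

View pics/m3.png

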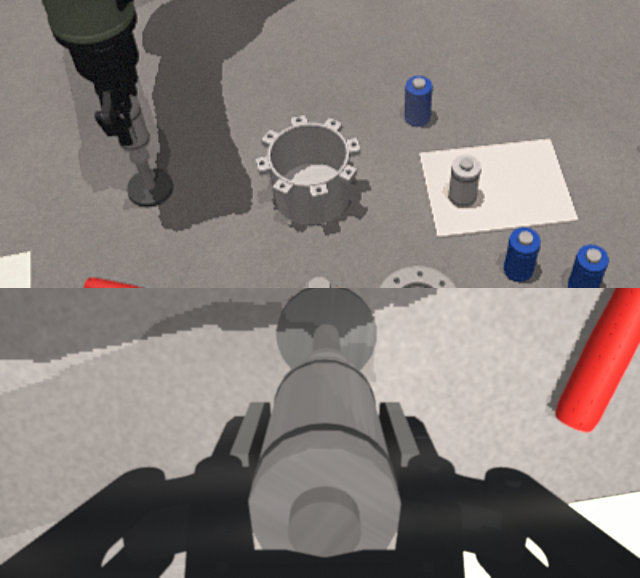

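B stands upright on the pad. The held capsule lines up sideways with the post stem (x≈326). I'll check fore-aft from the wrist depth.

```bash
python3 - <<'E'
from h import *
from scipy.optimize import least_squares
c=dict(np.load("wrist3.npz"))
for n,lo,hi,r,ex in(("base",6,15,45,32),("caps",170,181,30,20),("boss",181.5,190,25,9),("head",70,86,25,13)):
    Q,m=top(c,POST,r,lo,hi)
    if len(Q)<10: print(n,len(Q));continue
    m=cv2.morphologyEx(m.astype(np.uint8),cv2.MORPH_OPEN,np.ones((3,3)))
    h=cv2.convexHull(Q[:,:2].astype(np.float32))[:,0]
    f=least_squares(lambda p:np.hypot(*(h-p).T)-ex,Q.mean(0)[:2],loss="soft_l1")
    print(n,len(Q),Q.mean(0).round(1),"ctr",f.x.round(1),"res",np.abs(f.fun).mean().round(2),"hull x",h[:,0].min(),h[:,0].max(),"y",h[:,1].min(),h[:,1].max())
c=dict(np.load("top3.npz"))
Q,m=top(c,CAN,85,86,100);print("can",cv2.minEnclosingCircle(Q[:,:2].astype(np.float32)))
E
```

```text
base 5564 [ 560.4 -238.2   11.6] ctr [ 560.4 -246. ] res 0.23 hull x 528.7023 591.83673 y -268.29062 -213.97195
caps 12866 [ 558.5 -237.3  177.3] ctr [ 559.2 -243.1] res 4.59 hull x 530.10516 585.2186 y -257.48734 -224.72772
boss 4036 [ 558.2 -243.2  184. ] ctr [ 559.8 -243.4] res 9.81 hull x 535.75165 579.90814 y -253.39954 -232.45961
head 283 [ 561.1 -234.6   79.9] ctr [ 560.3 -245.6] res 0.11 hull x 549.9929 571.5911 y -239.4552 -232.5081
can ((576.1964111328125, -14.482464790344238), 70.33379364013672)
```

```bash
python3 -c "
from h import *
P=POST+[1.0,-1.0]
movel([*P,106],max_speed=60); print('touch',movel([*P,98.5],max_speed=12,guard=2.5),read_state()['eef_pos'].round(1),read_state()['ft_force'].round(1))
open_gripper(); wait(.3); print('gap',read_state()['finger_gap'])
movel([*P,210],max_speed=120); q=(POST+CAN)/2; movep([*q,230],R(0))
print(read_state()['time'])
for n in('top','scene'):
    c=camera(n)
    Q,m=top(c,POST,35,146,175);print(n,len(Q),Q.mean(0).round(1),cv2.minEnclosingCircle(Q[:,:2].astype(np.float32)))
cv2.imwrite('pics/s4.png',cv2.resize(c['image'][120:320,100:480],None,fx=2,fy=2))
"
```

```text
touch True [ 558.8 -246.9  101.5] [-0.2  0.8  7.3]
gap 85.04707099675832
23.6167
top 0 [nan nan nan] ((0.0, 0.0), 0.0)
scene 261 [ 560.1 -246.1  154.4] ((557.5620727539062, -246.81982421875), 21.05042266845703)<string>:10: RuntimeWarning: Mean of empty slice.
  ret = um.true_divide(
```

View pics/s4.png

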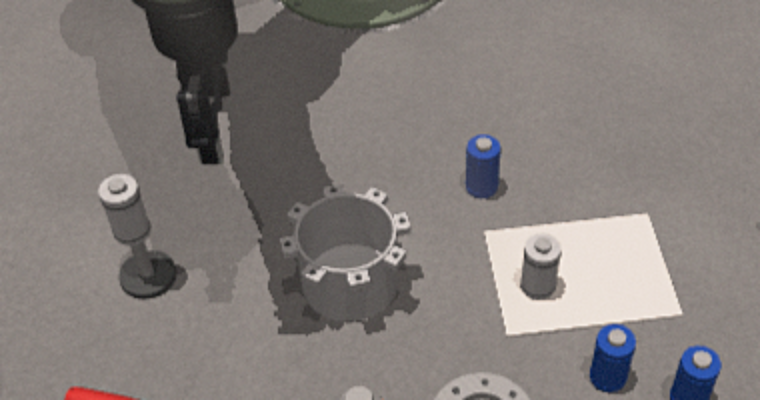

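The light capsule stands free on the post at (120,205), and B is upright on the pad at (540,265). I'll fetch B and hold it over the canister.

```bash
python3 -c "
from h import *
pick_weigh(B)
movel([*B,220],max_speed=150); movep([*CAN,220],R(0)); movel([*CAN,163],max_speed=80); wait(.5)
s=read_state();print(s['time'],s['eef_pos'].round(1),s['finger_gap'],s['gripper_force'],s['ft_force'].round(2))
im=[]
for n in('top','scene'):
    c=camera(n);im.append(c['image'])
    Q,m=top(c,POST,35,146,175)
    if len(Q):print(n,len(Q),Q.mean(0).round(1),cv2.minEnclosingCircle(Q[:,:2].astype(np.float32)))
cv2.imwrite('pics/s5.png',cv2.resize(np.hstack([im[1][120:320,100:350],im[0][150:350,300:550]]),None,fx=1.6,fy=1.6))
"
```

```text
guard False
gap 38.349713715680736 gf 60.191622879356146
t 29.5583 f0 [ 0.    0.1  -0.05] f1 [-0.03  0.07 -4.61] dF [-0.04 -0.03 -4.55] gap 38.250056653419094 60.62156927771866 [596.5 198.  120. ]
32.6 [576.3 -15.  163.1] 38.37693539885385 60.64100439660251 [-0.53  0.24 -4.49]
scene 268 [ 560.3 -245.8  154.1] ((557.4451904296875, -247.38665771484375), 21.5765323638916)
```

View pics/s5.png

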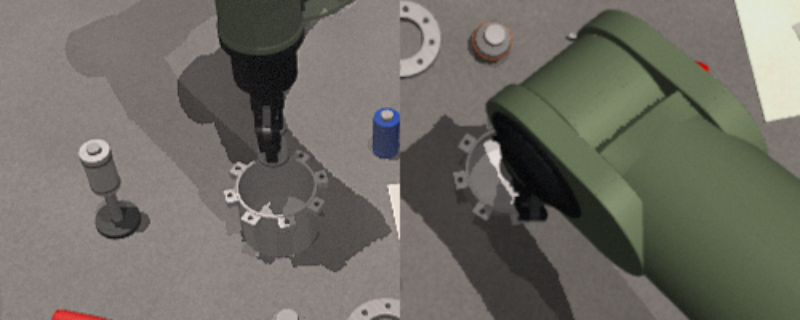

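The light capsule stands on the post at (100,165). The heavy one is held about 50 mm above the rim at (272,150).

```bash
python3 -c "
from workcell import *
wait(.5);print(finish_job())"
```

```text
the job is handed in; nothing more can be done
None
```

I handed the job in: the lighter capsule (about 1.9 N) stands free on the post, and the heavier one (4.1–4.6 N) is held upright, centred about 50 mm above the canister rim, but no verdict came back.

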